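Hold the bean doser's gate open at the marker

TASK

The empty coffee bean doser needs brushing out: press its blue catch lever all the way down to free the gate, then take the black pull tab and draw the sprung gate slide out until its orange pointer lines up with the red marker on the deck. Keep hold of the tab there, because the spring pulls the gate shut: finish while holding it steady at the marker, with the lever still down. Do not shift the marker, the crumb bowl under the outlet, or the tamper, portafilter and salt shaker standing around.

Things in the scene. Friction and masses are not known exactly. Their poses are not given: they have to be found in the camera images.
- doser: grey coffee bean doser fixed to the worktop: foot 185x130 mm, head 200x120 mm with flat deck 118 mm above the worktop and front face 82 mm before the origin; open steel hopper on the deck, 90 mm wide, centred 20 mm behind the origin, rim 218 mm high. Origin under the foot, on the worktop; x to its back (tab and front at -x), y to its left, z up. Place and yaw vary
- tab (a point): centre of the top of the gate slide's upright black pull tab, 144 mm above the worktop. Tab 14 mm thick across the doser's y (grip it there), 26 mm long in x, 47 mm high above a steel tongue 40 mm wide (top 97 mm above the worktop). Gate shut: 150 mm before the doser's origin; moves with the slide to the doser's -x. Axes as the doser's
- pointer (a point): tip of the orange pointer of the gate slide, in the slot on the left side of the deck; it moves with the slide along the doser's -x. Axes as the doser's
- marker (a point): centre of the top of the red marker clip (8 mm wide along x) on the left edge of the deck, beside the path of the pointer. It stands at a different place each time. The pointer lines up with it when both have the same x in the doser's frame (their y differs by 11 mm). Axes as the doser's
- paddle (a point): middle of the upper face of the blue paddle (22x15 mm), front end of the catch lever, right side of the head. Lever turns about the doser's y on a pin 55 mm before the origin, 50 mm right (-y), 134 mm above the worktop; paddle 50 mm before the pin. Standing up: slopes up to the front, paddle 159 mm above the worktop; level: 138 mm; fully down: 135 mm
- catch (a joint): angle of the catch lever in rad: 0 standing up, grows as the paddle is pressed down, level at 0.45, stop at 0.50. It stays where it is left (pressing needs about 2 N). Below about 0.25 its pawl blocks the gate slide
- gate (a joint): how far the gate slide is drawn out, in m: 0 shut, 0.062 at its end stop. A spring pulls it shut with about 5.5 N when shut, rising by 1.1 N per cm
- marker_clip (a joint): place of the red marker in m, on the same scale as joint gate: the pointer lines up with the marker when the two are equal. Between 0.025 and 0.050; the clip is stiff and must not be moved
- bowl: white bowl, 105 mm wide, 48 mm high, standing on the doser's foot under the outlet. Origin at the centre of its underside. To be left alone
- tamper: coffee tamper with dark wooden handle, 57 mm wide, 83 mm high, standing on the worktop. Origin at the centre of its underside. To be left alone
- portafilter: portafilter with black handle, 198 x 69 x 41 mm, lying on the worktop. Origin at the centre of its underside. To be left alone
- salt_shaker: salt shaker, 44 mm wide, 90 mm high, standing on the worktop. Origin at the centre of its underside. To be left alone

How it is judged:
By the outcome, as a careful person would: the job done as asked, in the order asked, and still so for the second after the job is handed in, while the arm keeps its last pose, push and grip.
It also fails if it takes over 45 s, if anything falls off the work surface, if the arm or the gripper's body presses on something with over 40 N, if the wrist force passes 120 N, or if a joint passes its speed limit or range.

ROBOT

A 6-joint arm with a two-finger parallel gripper is mounted at the origin on a cart in front of the work surface, level with it; the furniture and walls round the work are solid. World frame = base frame: x ahead of the robot, y to its left, z up, the work surface at z = 0. Lengths are in m, angles in rad, forces in N, time in s.
With the tool pointing down it reaches from about 0.4 to 0.825 m from the base axis. Payload 7 kg.
Tool frame: the origin (TCP) lies at the centre of the arm's flange, where the gripper is bolted on; the fingertips stand 178 mm ahead of it and the grasp point (between the pads) lies 159 mm ahead of it; z points along the fingers, y is the direction in which the jaws open and shut (so a half turn about z gives the same grasp; the last joint's range is limited). The gripper opens to 88 mm and grips with 3 to 60 N. Pads are 19 mm wide; open, the fingers measure 130 mm over their backs; the gripper's body (78 mm by 193 mm) begins 47 mm behind the grasp point.
Start: joints at [1.481, 0.359, 0.012, 0, -1.224, -0.288], TCP at [0.249, 0.627, 0.405] pointing down, gripper open.
Joint ranges: [-3.07, 3.07], [-1.43, 2.12], [-1.02, 1.25], [-3.03, 1.67], [-3.05, -0], [-3.03, 3.03]. Speed limits (rad/s): [2.39, 2.39, 3.01, 3.14, 3.14, 3.14].

INTERFACE

Orientations are given as [roll, pitch, yaw] about the fixed x, y, z axes, in that order (R = Rz(yaw) Ry(pitch) Rx(roll)).
In Python, from station import * gives the robot as it stands.
- The arm moves only by the tool send_rows, never from a script. Its argument "motion" is a list of rows, each an object with "offset": the shift along the tool's x, y, z in cm, a list of three; "turn": the turn about the tool's z in degrees. In form: [{"offset": [x, y, z], "turn": turn}, ...]. A call has 1 to 8 rows; each row is the pose to reach, as a shift and turn from the pose commanded when the call began, along the tool's axes at that moment; what a row does not reach only later rows make up. A row lasts 1/10 s, in which the tool goes at most 50 mm and 8.59 degrees, less where a joint would pass 70% of its speed; a pose out of reach is approached as far as the arm can. A call with a gripper value outside its range is refused whole. "hand" is the opening, from -1 (shut) to 1 (fully open), set as the call begins (left out, the last holds). The fingers move at their own pace and stop on an object; "squeeze" is the grip in N (left out, the last holds). Time passes only in rows, so rows that repeat a pose let the fingers close. It gives the time, the measured TCP pose, the force and the opening at its end, in the units of the state.
- get_state(): the state, without advancing time (a new reading comes with each control period).
- grab_frame(name): name is "scene" or "top" or "wrist"; returns a dict with "frame" (400x640x3 uint8, blue, green, red), "range_z" (400x640 float32, m along the optical axis (not along the pixel's ray), 0 where there is no reading), "vertical_fov" (degrees; the focal length in pixels is half the picture's height over the tangent of half this angle, whatever the lens; pixels are square), "cx", "cy" (the principal point, pixels), "cam_to_world" (4x4, takes a point from camera to world coordinates). Camera axes: x right, y up, looking along -z (the intrinsics and any distortion apply to the point x, -y, -z); pixel columns grow to the right and rows downward; lengths in m; the calibration is good to about 2 mm. A picture is of the moment at which its call begins.
- job_done(): hands the job in, once; it reports no verdict.
The state is a dict: "t": time; "q": joint angles; "qd": joint speeds; "joint_efforts": joint torques, N m; "eef_pos": TCP position; "ee_rot": TCP orientation; "force": force on the tool from outside, world axes, zero at the start; "moment": the same for the moment, N m; "width": finger opening in m.
Only numpy, scipy, OpenCV 4.12 (cv2) and the standard library are available. Lean on these libraries where they do the work, as an engineer would, in place of code of your own. Each camera call takes 0.05 s, during which the arm holds its last target. There are 200 camera calls.

## Working session

There is one attempt and no reset: what is moved stays moved. The work goes in short steps, Python scripts to look and compute and a tool call to move; the robot and the scene stay as the last step left them, time stands still between calls to the robot, and variables do not carry over. Pictures are saved under pics/ and viewed, about 8 in all and at most 12, crops included, and the job is handed in when it is done.

Besides the shell and the picture viewer there is one more tool, called after ">>>" as name(argument=value, ...) on one line, values as JSON. send_rows: Moves the arm, as the interface text tells. Its arguments: {"type":"object","properties":{"motion":{"type":"array"},"hand":{"type":"number"},"squeeze":{"type":"number"}},"required":["motion"]}

```bash
mkdir -p pics; cat > h.py <<'E'
from station import *
import numpy as np, cv2, pickle
def snap(n,f):
    g=grab_frame(n); cv2.imwrite('pics/%s.png'%f,g['frame']); pickle.dump(g,open('pics/%s.pkl'%f,'wb')); return g
def load(f): return pickle.load(open('pics/%s.pkl'%f,'rb'))
def P(g,u,v,z=None):
    """world point of pixel; z: intersect with height z instead of depth"""
    f=200/np.tan(np.radians(g['vertical_fov'])/2); T=np.array(g['cam_to_world'])
    d=np.array([(u-g['cx'])/f,-(v-g['cy'])/f,-1.]); d=T[:3,:3]@d; o=T[:3,3]
    if z is None: return o+d*g['range_z'][int(round(v)),int(round(u))]
    return o+d*(z-o[2])/d[2]
E
python3 - <<'E'
from h import *
for n in('scene','top'):
    g=snap(n,n); print({k:(v if np.ndim(v)<3 and k not in('range_z','frame') else 0) for k,v in g.items()})
print(get_state())
E
```

```text
{'frame': 0, 'range_z': 0, 'vertical_fov': 55.34789762882335, 'cx': 322.2724240017765, 'cy': 196.83458438954597, 'cam_to_world': array([[ 0.54189237,  0.44511869, -0.71289692, -0.23783145],
       [-0.84014322,  0.30973141, -0.44522559, -0.51679966],
       [ 0.02262834,  0.84019986,  0.54180454,  0.71191562],
       [ 0.        ,  0.        ,  0.        ,  1.        ]])}
{'frame': 0, 'range_z': 0, 'vertical_fov': 55.04897004614825, 'cx': 321.9025238125906, 'cy': 206.3720646424764, 'cam_to_world': array([[-0.45163863,  0.85736691, -0.24686944,  0.25805338],
       [-0.89217895, -0.43593788,  0.11821537,  0.12174109],
       [-0.0062658 ,  0.27364235,  0.96181111,  1.25156693],
       [ 0.        ,  0.        ,  0.        ,  1.        ]])}
{'t': 0.1, 'q': array([ 1.48109129e+00,  3.59348225e-01,  1.11910702e-02, -3.00412151e-04,
       -1.22413691e+00, -2.88116988e-01]), 'qd': array([-9.31229210e-05, -7.21880480e-04,  1.75441820e-03,  9.64658785e-04,
       -3.83639629e-04, -1.74727785e-03]), 'joint_efforts': array([-1.46026614e-03, -5.84162235e+01,  2.93750203e+01,  7.01547191e+00,
        1.00804723e-02, -4.55676729e-05]), 'eef_pos': array([0.24893635, 0.62724858, 0.403814  ]), 'ee_rot': array([ 3.14007640e+00, -1.54832428e-04, -3.77924188e-01]), 'force': array([ 0.06051999, -0.63314664, -0.22577175]), 'moment': array([0.02189163, 0.0855247 , 0.00735551]), 'width': 0.08766816250259137}
```

View pics/scene.png

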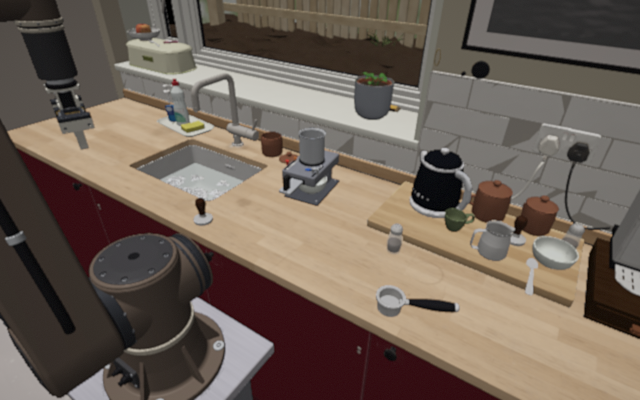

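View pics/top.png

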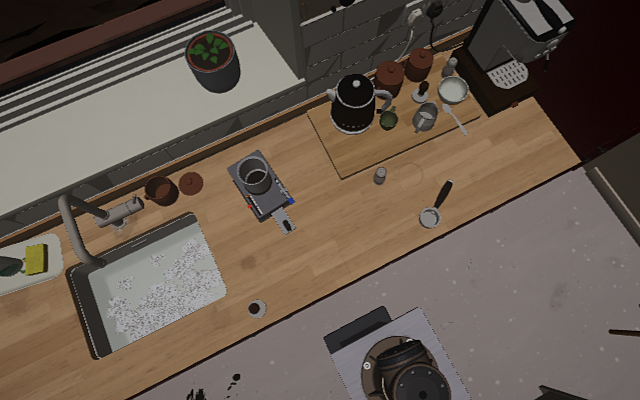

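The scene view shows the doser at about (312,170). In the top view its hopper is at (255,175), the tab at (287,224), the blue paddle at (291,201) and the red marker at (251,207). I'll crop the top view around it and measure.

```bash
python3 - <<'E'
from h import *
g=load('top'); c=g['frame'][140:245,215:315]; cv2.imwrite('pics/c1.png',cv2.resize(c,None,fx=5.6,fy=5.6,interpolation=cv2.INTER_CUBIC))
for n,u,v,z in(('tab',287,224,.144),('paddle',291,201,.159),('marker',251,207,.12),('hopper',254,172,.218)):
    print(n,P(g,u,v,z).round(4),P(g,u,v).round(4))
b=g['frame'].astype(int)
B,G,R=b[...,0],b[...,1],b[...,2]
for n,m in(('blue',(B>R+60)&(B>G+40)),('red',(R>B+80)&(R>G+80)),('orange',(R>B+80)&(G>B+20)&(R>G+40))):
    m[:140]=0;m[245:]=0;m[:,:215]=0;m[:,315:]=0
    ys,xs=np.nonzero(m); print(n,len(xs),xs.mean() if len(xs) else 0,ys.mean() if len(xs) else 0)
# deck plane pts
rows=[]
for v in range(140,245):
  for u in range(215,315):
    p=P(g,u,v)
    if .112<p[2]<.124: rows.append(p[:2])
r=cv2.minAreaRect(np.array(rows,np.float32)); print(len(rows),r)
E
```

```text
tab [0.5408 0.1023 0.144 ] [0.5412 0.1023 0.1424]
paddle [0.5949 0.0619 0.159 ] [0.5959 0.0617 0.1559]
marker [0.6453 0.1775 0.12  ] [0.6471 0.1777 0.1147]
hopper [0.7036 0.1224 0.218 ] [0.7438 0.1225 0.1247]
blue 27 290.6666666666667 200.40740740740742
red 10 249.1 206.1
orange 4 247.25 198.0
1332 ((0.6702316403388977, 0.12275389581918716), (0.27994754910469055, 0.12245132774114609), 6.233196258544922)
```

View pics/c1.png

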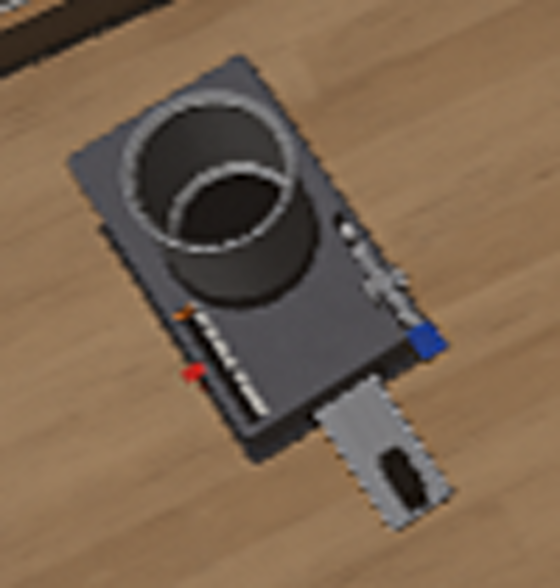

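The crop shows the tab on the tongue, the blue paddle up at the right front, the orange pointer at about (248,196) in the full picture, and the red marker at about (249.5,206). The doser's yaw is about 6–7° and its origin is near (0.69, 0.12), which agrees with the given sizes. I'll move to a hover near the paddle, squaring the jaws to the doser on the way.

>>> send_rows(motion=[{"offset": [2,1.6,-0.2],"turn": -3},{"offset": [5.5,4.5,-0.6],"turn": -7},{"offset": [9,7.4,-1],"turn": -11},{"offset": [12.5,10.3,-1],"turn": -15},{"offset": [16,13.2,-1],"turn": -19},{"offset": [19.5,16.1,-1],"turn": -23},{"offset": [23,19,-1],"turn": -26},{"offset": [26.5,22,-1],"turn": -28}], hand=-1)

```text
t: 0.9
eef_pos: [0.4146, 0.3234, 0.4145]
ee_rot: [3.141, 0.0, 0.113]
force: [0.9, 0.0, 0.2]
width: 0.0292
```

```bash
python3 - <<'E'
from h import *
s=get_state(); print(s)
E
```

```text
{'t': 0.9, 'q': array([ 1.03580507e+00,  1.05657155e-01, -2.99108026e-01, -1.17450136e-04,
       -1.16626366e+00,  6.48347265e-01]), 'qd': array([-0.77592922, -0.1667094 , -0.19384379,  0.00151791,  0.02953547,
        1.10228932]), 'joint_efforts': array([  5.80789089, -37.61570334,  28.60575378,   6.54865175,
        -0.08185665,  -1.68751191]), 'eef_pos': array([0.41455986, 0.32335317, 0.41451642]), 'ee_rot': array([3.14147251e+00, 2.26465566e-04, 1.13309755e-01]), 'force': array([0.87047138, 0.04051763, 0.21532897]), 'moment': array([-0.01654774, -0.19884284,  0.02207472]), 'width': 0.029242196822796707}
```

>>> send_rows(motion=[{"offset": [2,4,0],"turn": 0},{"offset": [4,8,0],"turn": 0},{"offset": [6,12,0],"turn": 0},{"offset": [8,16,0],"turn": 0},{"offset": [10,20,0],"turn": 0},{"offset": [11.5,23,0],"turn": 0},{"offset": [12,24,0],"turn": 0},{"offset": [12,24,0],"turn": 0}])

```text
t: 1.7
eef_pos: [0.5605, 0.0985, 0.414]
ee_rot: [3.141, 0.001, 0.108]
force: [-0.2, 0.1, -0.4]
width: 0.0006
```

```bash
python3 - <<'E'
from h import *
g=snap('wrist','w1'); s=get_state(); print(s['eef_pos'],s['ee_rot'],g['cam_to_world'][:3,3],s['force'],s['width'])
E
```

```text
[0.56003348 0.0994563  0.41417537] [3.14147959e+00 9.08381879e-04 1.09252194e-01] [0.63853585 0.10713659 0.39316928] [-0.56717071 -0.34675261 -0.5434708 ] 0.00025253085532258234
```

View pics/w1.png

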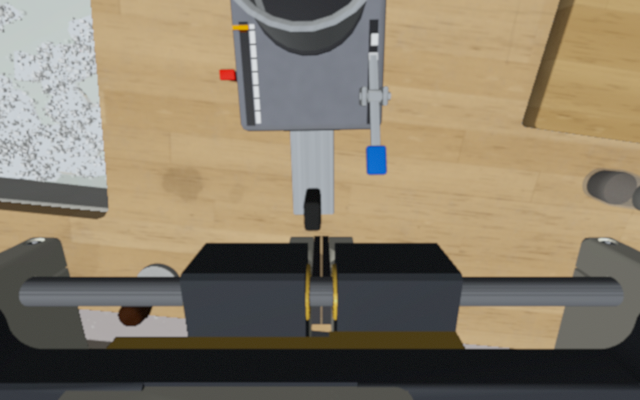

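The wrist view shows the paddle at (376,160), the tab top near (313,196), the marker at (228,75), the pointer at (241,28) and the deck's front edge at row ~128.

```bash
python3 - <<'E'
from h import *
g=load('w1')
for n,u,v,z in(('tab',313,196,.144),('tabbot',313,222,.144),('paddle',376,158,.159),('marker',228,75,.12),('pointer',236,28,.12),('fl',246,128,.118),('fr',384,128,.118),('slotF',258,122,.118),('slotB',251,30,.118)):
    print(n,P(g,u,v,z).round(4),P(g,u,v).round(4))
b=g['frame'].astype(int);B,G,R=b[...,0],b[...,1],b[...,2]
for n,m in(('blue',(B>R+60)&(B>G+40)),('red',(R>B+90)&(R>G+90)),('orange',(R>B+100)&(G>B+60)&(R>G+30))):
    m[232:]=0;m[:,:200]=0;m[:,420:]=0
    ys,xs=np.nonzero(m); print(n,len(xs),xs.mean(),ys.mean(),xs.min(),xs.max(),ys.min(),ys.max())
    print(np.median([P(g,u,v) for u,v in zip(xs,ys)],0).round(4))
pts=np.array([P(g,u,v) for v in range(180,232) for u in range(290,340)]);
t=pts[(pts[:,2]>.138)&(pts[:,2]<.15)]; print('tabtop',len(t),t.mean(0),t.min(0),t.max(0),cv2.minAreaRect(t[:,:2].astype(np.float32)))
# front edge line of deck by depth
e=[]
for u in range(255,375,4):
  if 288<u<336: continue
  for v in range(110,140):
    if P(g,u,v)[2]>.110 and P(g,u,v+1)[2]<.110: e.append(P(g,u,v+.0,.118)[:2]);break
e=np.array(e); a=np.polyfit(e[:,1],e[:,0],1); print('yaw',np.degrees(np.arctan(-a[0])),e.mean(0),len(e))
E
```

```text
tab [0.5627 0.1054 0.144 ] [0.5571 0.1053 0.1255]
tabbot [0.5404 0.1031 0.144 ] [0.5401 0.1031 0.1434]
paddle [0.601  0.0626 0.159 ] [0.6004 0.0619 0.155 ]
marker [0.6478 0.1822 0.12  ] [0.6475 0.1799 0.1284]
pointer [0.6821 0.1769 0.12  ] [0.6807 0.1747 0.1287]
fl [0.6078 0.1668 0.118 ] [0.6076 0.1672 0.1161]
fr [0.6202 0.0522 0.118 ] [ 0.6122  0.0283 -0.0017]
slotF [0.6138 0.1571 0.118 ] [0.6138 0.157  0.1182]
slotB [0.6823 0.1659 0.118 ] [0.6821 0.1658 0.1187]
blue 525 375.98285714285714 159.5752380952381 367 385 146 173
[0.5995 0.0619 0.1559]
red 160 227.24375 74.36875 219 235 69 79
[0.6478 0.1798 0.1292]
orange 85 239.96470588235294 27.24705882352941 232 247 25 30
[0.6816 0.1717 0.1283]
tabtop 493 [0.54528321 0.10468528 0.14268612] [0.531775   0.0966681  0.13828287] [0.55710846 0.11276354 0.14486857] ((0.5446640253067017, 0.10490892082452774), (0.024924302473664284, 0.014162184670567513), 6.126071929931641)
yaw 6.9143933448806925 [0.61222506 0.113872  ] 17
```

Everything agrees: yaw is about 6.5°, the origin is at (0.694,0.122), the predicted front edge and paddle match what I measured, and the marker is about 32.7 mm out. Next I'll press the paddle with the shut fingertips.

>>> send_rows(motion=[{"offset": [1.5,2.1,1],"turn": 0},{"offset": [3,4.3,3],"turn": 0},{"offset": [3,4.3,5.5],"turn": 0},{"offset": [3,4.3,7],"turn": 0},{"offset": [3,4.3,8],"turn": 0},{"offset": [3,4.3,9],"turn": 0},{"offset": [3,4.3,9.8],"turn": 0},{"offset": [3,4.3,10.1],"turn": 0}])

```text
t: 2.55
eef_pos: [0.5944, 0.0611, 0.3135]
ee_rot: [-3.141, -0.0, 0.112]
force: [-4.2, 2.6, 12.2]
width: 0.0008
```

>>> send_rows(motion=[{"offset": [0,0,0],"turn": 0},{"offset": [0,0,0],"turn": 0},{"offset": [0,0,0.1],"turn": 0},{"offset": [0,0,0.1],"turn": 0}])

```text
t: 2.95
eef_pos: [0.5947, 0.0607, 0.3138]
ee_rot: [-3.141, -0.001, 0.111]
force: [-3.7, 1.8, 7.4]
width: 0.0005
```

>>> send_rows(motion=[{"offset": [0,0,0.15],"turn": 0},{"offset": [0,0,0.3],"turn": 0},{"offset": [0,0,0.3],"turn": 0},{"offset": [0,0,0.3],"turn": 0}])

```text
t: 3.35
eef_pos: [0.5946, 0.0606, 0.3128]
ee_rot: [-3.141, -0.003, 0.112]
force: [-8.8, 2.6, 21.1]
width: 0.0007
```

Force rose to 21 N with the tip at 135 mm, so the lever is on its stop. I'll back off up, go above the tab and look.

>>> send_rows(motion=[{"offset": [0,0,-2],"turn": 0},{"offset": [0,0,-5],"turn": 0},{"offset": [-1,-1,-7],"turn": 0},{"offset": [-2.5,-3,-7.5],"turn": 0},{"offset": [-4,-4.5,-7.5],"turn": 0},{"offset": [-4.4,-5,-7.5],"turn": 0},{"offset": [-4.4,-5,-7.5],"turn": 0},{"offset": [-4.4,-5,-7.5],"turn": 0}], hand=0.1)

```text
t: 4.15
eef_pos: [0.5457, 0.1052, 0.3846]
ee_rot: [3.141, -0.0, 0.111]
force: [-0.6, 0.8, -0.7]
width: 0.0477
```

```bash
python3 - <<'E'
from h import *
g=snap('wrist','w2'); s=get_state(); print(s['eef_pos'],s['ee_rot'],s['width'],s['force'])
b=g['frame'].astype(int);B,G,R=b[...,0],b[...,1],b[...,2]
for n,m in(('blue',(B>R+60)&(B>G+40)),('red',(R>B+90)&(R>G+90)),('orange',(R>B+100)&(G>B+60)&(R>G+30))):
    m[232:]=0
    ys,xs=np.nonzero(m); 
    if len(xs): print(n,len(xs),xs.min(),xs.max(),ys.min(),ys.max(),np.median([P(g,u,v) for u,v in zip(xs,ys)],0).round(4))
E
```

```text
[0.54582209 0.10502744 0.38448099] [3.14129119e+00 1.01473043e-04 1.10718127e-01] 0.04830444800791463 [-0.63390429 -0.58493993 -0.48383482]
blue 596 380 401 134 163 [0.5955 0.0613 0.1347]
red 227 218 235 43 56 [0.6479 0.18   0.1292]
```

View pics/w2.png

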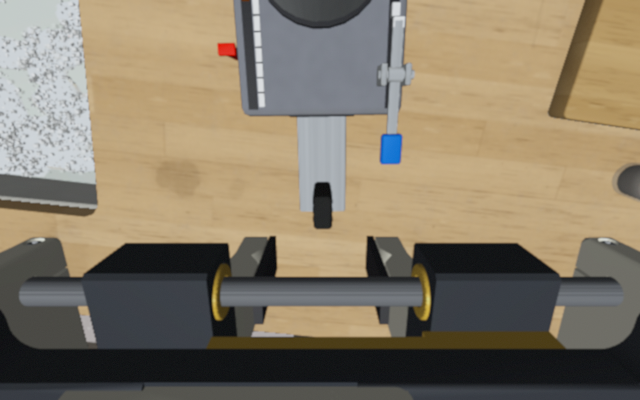

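The paddle now reads 134.7 mm, so it's fully down. The tab, at (322,205), sits centred between the open fingers. I'll descend and grip.

>>> send_rows(motion=[{"offset": [0,0,2],"turn": 0},{"offset": [0,0,5],"turn": 0},{"offset": [0,0,7.5],"turn": 0},{"offset": [0,0,9],"turn": 0},{"offset": [0,0,10],"turn": 0},{"offset": [0,0,10.2],"turn": 0},{"offset": [0,0,10.2],"turn": 0}])

```text
t: 4.9
eef_pos: [0.5457, 0.1051, 0.2827]
ee_rot: [3.141, 0.0, 0.111]
force: [0.3, 0.6, 0.1]
width: 0.048
```

>>> send_rows(motion=[{"offset": [0,0,0],"turn": 0},{"offset": [0,0,0],"turn": 0},{"offset": [0,0,0],"turn": 0},{"offset": [0,0,0],"turn": 0},{"offset": [0,0,0],"turn": 0},{"offset": [0,0,0],"turn": 0}], hand=-1, squeeze=40)

```text
t: 5.5
eef_pos: [0.5454, 0.1046, 0.2829]
ee_rot: [3.14, 0.0, 0.112]
force: [1.9, -5.9, 1.0]
width: 0.0139
```

>>> send_rows(motion=[{"offset": [-0.3,0,0],"turn": 0},{"offset": [-0.8,0,0],"turn": 0},{"offset": [-1.3,0,0],"turn": 0},{"offset": [-1.8,0,0],"turn": 0},{"offset": [-2.3,0,0],"turn": 0},{"offset": [-2.7,0,0],"turn": 0},{"offset": [-3,0,0],"turn": 0},{"offset": [-3,0,0],"turn": 0}])

```text
t: 6.3
eef_pos: [0.5163, 0.1011, 0.283]
ee_rot: [3.14, -0.002, 0.112]
force: [10.3, -9.2, -5.0]
width: 0.014
```

```bash
cat > m.py <<'E'
from h import *
import sys
ux=np.array([np.cos(.115),np.sin(.115)])
s=get_state(); print(s['eef_pos'],s['width'],s['force'])
for n in('wrist','top','scene'):
    g=snap(n,n[0]+sys.argv[1])
    b=g['frame'].astype(int);B,G,R=b[...,0],b[...,1],b[...,2]; r={}
    for k,m in(('blue',(B>R+60)&(B>G+40)),('red',(R>B+70)&(G<B+25)&(R>G+60)),('orange',(R>B+70)&(G>B+30)&(R>G+20))):
        pts=[(u,v,*P(g,u,v)) for v,u in zip(*np.nonzero(m))]
        pts=np.array([p for p in pts if .55<p[2]<.72 and .03<p[3]<.2 and p[4]>.1])
        if len(pts): r[k]=pts.mean(0)[2:]; print(n,k,len(pts),pts.mean(0).round(4),'x',np.round([(pts[:,2:4]@ux).min(),(pts[:,2:4]@ux).max()],4))
    if 'red' in r and 'orange' in r: print('pointer-marker mm',1e3*ux@(r['orange']-r['red'])[:2])
E
python3 m.py 3
python3 - <<'E'
from h import *
g=load('w3');a=cv2.resize(g['frame'][0:200,180:440],None,fx=3,fy=3,interpolation=cv2.INTER_CUBIC);cv2.imwrite('pics/c3.png',a)
E
```

```text
[0.5162922  0.10109576 0.28300048] 0.013953526986599251 [10.25432755 -9.23009848 -4.96872797]
wrist blue 2169 [4.465210e+02 1.110281e+02 5.952000e-01 6.170000e-02 1.348000e-01] x [0.5873 0.6087]
wrist orange 80 [3.62825e+02 2.23775e+02 5.63400e-01 9.94000e-02 2.09300e-01] x [0.5572 0.6031]
```

View pics/c3.png

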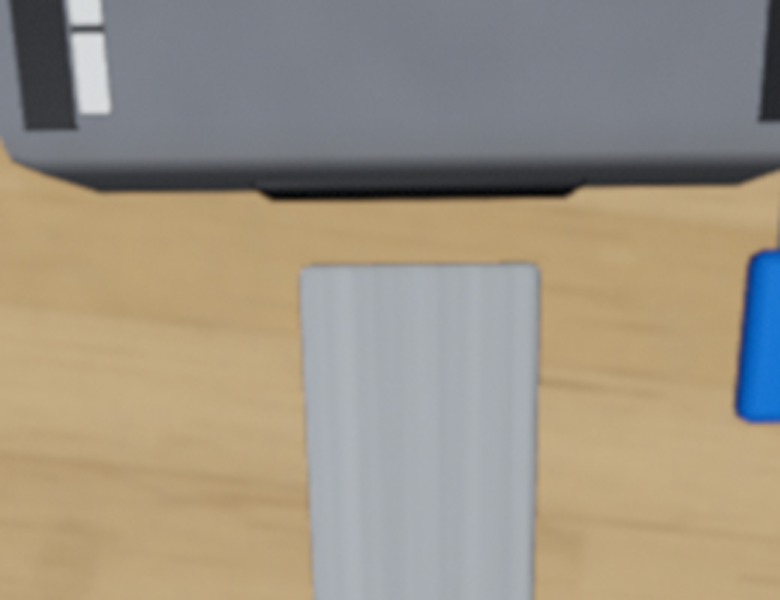

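The gate moved and the ~9–10 N reaction matches the spring. This close-up doesn't show the marker, so I'll check the other two cameras.

```bash
python3 - <<'E'
from h import *
def px(g,p):
    f=200/np.tan(np.radians(g['vertical_fov'])/2); T=np.array(g['cam_to_world']); c=T[:3,:3].T@(np.array(p)-T[:3,3]); return g['cx']+f*c[0]/-c[2], g['cy']-f*c[1]/-c[2]
ims=[]
for n in 'ts':
    g=load(n+'3'); u,v=px(g,(.648,.178,.128)); print(n,u,v); u=int(u);v=int(v)
    ims.append(cv2.resize(g['frame'][v-30:v+30,u-30:u+30],(400,400),interpolation=cv2.INTER_CUBIC))
cv2.imwrite('pics/c4.png',np.hstack(ims))
E
```

```text
t 249.9927801731387 205.60253910082469
s 286.8061525244286 160.76871806517246
```

View pics/c4.png

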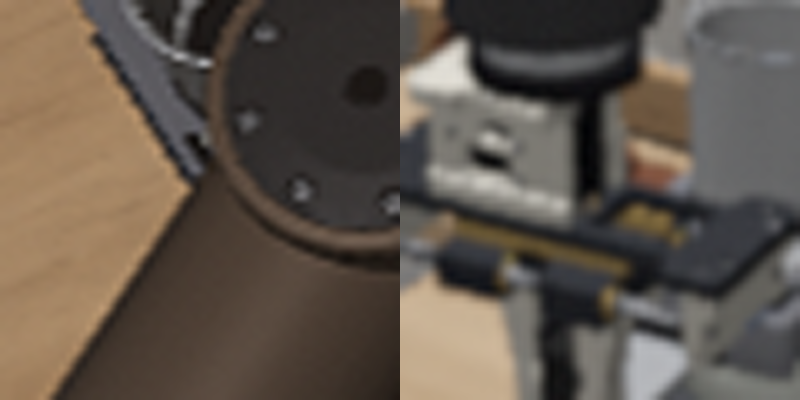

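```bash
python3 - <<'E'
from h import *
def px(g,p):
    f=200/np.tan(np.radians(g['vertical_fov'])/2); T=np.array(g['cam_to_world']); c=T[:3,:3].T@(np.array(p)-T[:3,3]); return round(g['cx']+f*c[0]/-c[2],1), round(g['cy']-f*c[1]/-c[2],1)
g=load('w3'); print(px(g,(.6478,.180,.129)),px(g,(.5951,.0617,.1347)), g['cam_to_world'].round(3))
# tongue rear edge
print('tongue rear',P(g,320,89,.097),P(g,320,92))
# does the same camera geometry with +2 cm height show it
g2=dict(g);T=g['cam_to_world'].copy();T[2,3]+=.02;g2['cam_to_world']=T;print(px(g2,(.6478,.180,.129)))
# refine w1 marker/pointer extents along ux with planes
ux=np.array([np.cos(.115),np.sin(.115)])
for nm in('w1',):
    g=load(nm);b=g['frame'].astype(int);B,G,R=b[...,0],b[...,1],b[...,2]
    for k,m in(('red',(R>B+60)&(R>G+60)),('orange',(R>B+80)&(G>B+40)&(R>G+20))):
        m[100:]=0;m[:,:205]=0;m[:,262:]=0
        p=np.array([P(g,u,v,.129) for v,u in zip(*np.nonzero(m))]); uy=np.array([-ux[1],ux[0]])
        X=p[:,:2]@ux;Y=p[:,:2]@uy
        d=np.array([P(g,u,v) for v,u in zip(*np.nonzero(m))])
        print(k,len(p),X.mean(),X.min(),X.max(),Y.min(),Y.max(),'z',np.percentile(d[:,2],[5,50,95]))
        for y in np.unique(Y.round(3)): 
            q=X[abs(Y-y)<.0007]; 
            if len(q): print('   y',round(y,3),'x',q.min().round(4),q.max().round(4),q.mean().round(4))
c=load('w1')['frame'][0:100,200:270]; cv2.imwrite('pics/c5.png',cv2.resize(c,None,fx=6,fy=6,interpolation=cv2.INTER_CUBIC))
E
```

```text
(np.float64(133.1), np.float64(-88.4)) (np.float64(446.2), np.float64(111.6)) [[ 0.111  0.951  0.289  0.594]
 [-0.994  0.106  0.034  0.11 ]
 [ 0.001 -0.291  0.957  0.262]
 [ 0.     0.     0.     1.   ]]
tongue rear [0.59890096 0.11071218 0.097     ] [0.5975455  0.11056328 0.09589763]
(np.float64(160.9), np.float64(-60.6))
red 190 0.6642332578321637 0.6601857272546455 0.668151245346565 0.09873605283493297 0.11125628787298504 z [0.11938798 0.12913757 0.1304025 ]
   y 0.099 x 0.6609 0.6674 0.6641
   y 0.1 x 0.6602 0.6681 0.6641
   y 0.101 x 0.6602 0.6681 0.664
   y 0.102 x 0.6602 0.6681 0.6643
   y 0.103 x 0.6602 0.6681 0.6645
   y 0.104 x 0.6602 0.6681 0.664
   y 0.105 x 0.6602 0.6681 0.6644
   y 0.106 x 0.661 0.6681 0.6649
   y 0.107 x 0.6602 0.6681 0.6639
   y 0.108 x 0.6602 0.6681 0.6642
   y 0.109 x 0.6602 0.6681 0.6644
   y 0.11 x 0.661 0.6682 0.6641
   y 0.111 x 0.661 0.6674 0.664
orange 91 0.6967043556436151 0.694819195772388 0.6987987575133523 0.08651302658885823 0.09835421945601866 z [0.1173671  0.12828493 0.12960227]
   y 0.087 x 0.6955 0.6981 0.6967
   y 0.088 x 0.6948 0.6988 0.6972
   y 0.089 x 0.6948 0.6988 0.6967
   y 0.09 x 0.6948 0.6982 0.6965
   y 0.091 x 0.6948 0.6982 0.6968
   y 0.092 x 0.6948 0.6982 0.6965
   y 0.093 x 0.6949 0.6982 0.6962
   y 0.094 x 0.6955 0.6982 0.6969
   y 0.095 x 0.6955 0.6982 0.6969
   y 0.096 x 0.6955 0.6982 0.6968
   y 0.097 x 0.6956 0.6982 0.6969
   y 0.098 x 0.6956 0.6982 0.6969
```

View pics/c5.png

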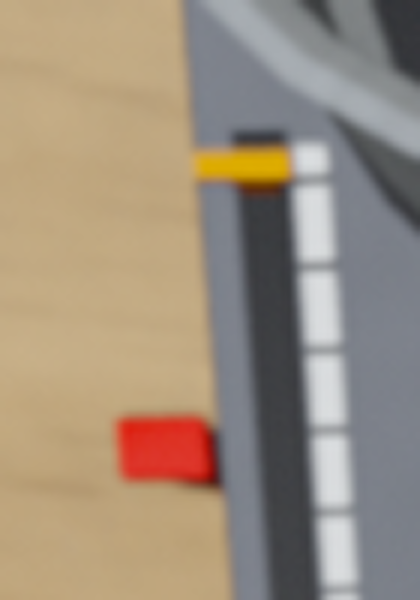

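Refined from the first wrist view: pointer tip to marker is 32.6 mm along the doser's x, and the marker's measured 8 mm width agrees with its given size. The tool has moved 29.3 mm so far, so I'll go on about 3.4 mm and read the tongue's rear edge as a check on slip.

>>> send_rows(motion=[{"offset": [-0.1,0,0],"turn": 0},{"offset": [-0.25,0,0],"turn": 0},{"offset": [-0.35,0,0],"turn": 0},{"offset": [-0.35,0,0],"turn": 0},{"offset": [-0.35,0,0],"turn": 0},{"offset": [-0.35,0,0],"turn": 0}])

```text
t: 7.05
eef_pos: [0.5132, 0.1007, 0.283]
ee_rot: [3.14, -0.002, 0.112]
force: [10.1, -9.0, -5.3]
width: 0.0138
```

```bash
python3 - <<'E'
from h import *
ux=np.array([np.cos(.115),np.sin(.115)])
def edge(g):
    r=[]
    for u in range(300,345,3):
        z=[P(g,u,v)[2] for v in range(60,130)]
        v=60+next(i for i in range(70) if z[i]>.05 and i>8 and min(z[max(0,i-6):i])<.05)
        # subpixel on intensity
        c=g['frame'][v-4:v+5,u].astype(float); w=c[:,0]; gr=np.abs(np.diff(w)); vs=v-4+.5+(gr*np.arange(8)).sum()/gr.sum()
        r.append(P(g,u,vs,.097)[:2]@ux)
    return np.median(r),np.std(r)
a=edge(load('w3')); g=snap('wrist','w6'); b=edge(g); print(a,b,1e3*(a[0]-b[0]))
e=[]
for i in range(4):
    s=get_state(); e.append(s['eef_pos']); grab_frame('wrist')
e=np.array(e); print(e.round(5),s['force'],s['width'],s['ee_rot'])
print('travel', 1e3*((np.array([.5455,.1047])-e[:,:2])@ux))
# tick scale check in w1
w=load('w1'); X=[P(w,200+u/6,v/6,.1185)[:2]@ux for u,v in((312,183),(320,267),(325,350),(330,432),(337,513),(340,592))]; print(1e3*np.diff(X))
E
```

```text
(np.float64(0.6080828321112215), np.float64(0.0011950426248612434)) (np.float64(0.6049927976005798), np.float64(0.001677889116277042)) 3.090034510641715
[[0.51317 0.10072 0.28295]
 [0.51317 0.10076 0.28296]
 [0.51319 0.10074 0.28298]
 [0.51318 0.10074 0.28298]] [ 9.06887191 -8.86330385 -5.24764936] 0.013918515445429097 [ 3.13970402e+00 -2.07092571e-03  1.12029004e-01]
travel [32.57197643 32.56474268 32.54821788 32.56520439]
[ -9.81748899  -9.92432069 -10.03366886 -10.14455479 -10.11934035]
```

The scale ticks read 10 mm, so the scale is right. Travel is 32.56 mm, with about 0.3 mm lost at the pads to wrist tilt, so I'll nudge 0.4 mm, settle and do a final check.

>>> send_rows(motion=[{"offset": [-0.04,0,0],"turn": 0},{"offset": [-0.04,0,0],"turn": 0},{"offset": [-0.04,0,0],"turn": 0},{"offset": [-0.04,0,0],"turn": 0},{"offset": [-0.04,0,0],"turn": 0},{"offset": [-0.04,0,0],"turn": 0}])

```text
t: 7.9
eef_pos: [0.5128, 0.1007, 0.283]
ee_rot: [3.14, -0.002, 0.112]
force: [10.5, -9.5, -4.6]
width: 0.0134
```

```bash
python3 m.py 7
```

```text
[0.51283496 0.1007076  0.28296695] 0.013367187082399274 [10.53703723 -9.46817208 -4.58277959]
wrist blue 2218 [4.473999e+02 1.021785e+02 5.950000e-01 6.170000e-02 1.351000e-01] x [0.5873 0.6084]
wrist orange 17 [3.808824e+02 9.676470e+01 5.909000e-01 1.096000e-01 2.624000e-01] x [0.5996 0.5996]
```

Travel is 32.9 mm at the flange (about 32.6 mm at the pads), the paddle is still at 135 mm, and the grip is holding. Handing in.

```bash
python3 -c "
from station import *
print(job_done())"
```

```text
the job is handed in; nothing more can be done
None
```

I pressed the blue catch lever to its stop, gripped the black tab with 40 N and drew the gate out to the red marker. I handed in at about 8 s while still holding it there.

- **Lever:** the paddle measured about 135 mm above the worktop after pressing and again at the end, which is fully down.
- **Gate:** before the pull, the pointer was 32.6 mm from the marker, and the deck's scale ticks and the marker's 8 mm width both agreed. At hand-in the flange had moved 32.9 mm, which I estimate as about 32.6 mm at the tab after wrist tilt.
- **Grip:** the finger opening stayed at 13–14 mm and the pull was about 10 N, as expected from the spring. The tongue's rear edge moved 3.1 mm during the second step, matching the arm.
- **Not checked directly:** with the tab held, the arm hid the pointer and marker from the top and scene cameras, and they were outside the wrist camera's view. The final alignment therefore rests on the measured distance and the arm's travel.
- **Surroundings:** I didn't check the bowl, tamper, portafilter and salt shaker again at the end. No move went near them, and no force reading suggested a collision. The grip also carried a steady sideways force of about 9 N, which I left alone.

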